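# Lock and switch on the inspection light

### The job

Get the inspection light ready for a look under the sink: first flip the red quick-release lever on its collar right over to the lamp side, so that the tube is clamped, then slide the little orange switch in its slot all the way towards the lamp head, with a fingertip. Leave the tube pulled out as it is, and leave the other things on the worktop where they are.

Things in the scene. Friction and masses are not known exactly. Their poses are not given: they have to be found in the camera images.
- light: the inspection light, standing firm on two black rubber feet (66 mm wide, 6 mm high; it does not move): a white handle 150 x 48 mm, top at z = 48 mm, with a grey clamp collar, an aluminium tube and a black lamp head in line with it. Origin: under the middle of the handle, on the worktop. Its x axis runs along the handle towards the lamp head, z is up.
- slot (a point): middle of the floor of the switch slot in the handle's top; the slot is 30 mm wide, 9 mm deep (floor at z = 39 mm) and 72 mm long, from x = -50 to x = 22 mm of the light, on its centre line
- switch (a joint): travel of the orange slide switch along the light's x axis, in m: about 0 (up to 0.003) is off, 0.014 is fully on, at the lamp end of its way; it stays where it is left and takes about 1.5 N to slide. When on it uncovers a green mark
- switch_top (a point): middle of the top of the orange switch, which is 10 mm long (along the slot), 24 mm wide and 7.5 mm high and lies flush, 0.5 mm below the handle's top; behind it, on the side away from the lamp, about 45 mm of the slot is free for a fingertip, which can reach down to the slot's floor and push it
- lever (a joint): angle of the red quick-release lever in rad: 0 is open (leaning back over the handle, 30 degrees past upright), 2.0 is closed (lying nearly level over the tube, towards the lamp, its tip 5 degrees up). A spring holds it at either end; it must be pushed past about 1.0 rad (about 2 to 3 N at the tip), then it snaps closed by itself
- lever_tip (a point): end of the lever, 63 mm from its pivot; the lever is a red paddle 18 to 22 mm wide and 7 mm thick; its tip stands about 113 mm above the worktop when open
- lever_pivot (a point): middle of the lever's pivot pin, on the light's centre line, at x = 89 mm and z = 58 mm of the light; the pin runs across the light, and the collar and cheeks round it reach up to z = 64 mm
- lamp_head (a point): middle of the lamp head's top (head 50 x 40 x 26 mm, top at z = 41 mm) at the end of the tube (22 mm diameter, axis at z = 28 mm); the tube slides stiffly, about 6 N, along the light's x axis and shall stay as it is pulled out
- soup_tin: bystander: green soup tin, 75 mm across, 58 mm high; origin under its middle
- keys: bystander: bunch of keys lying flat, 101 x 122 x 8 mm; origin under the middle
- mug_stripe: bystander: mug with green stripes, 84 x 123 x 91 mm; origin under the middle
- peg_c: bystander: green clothes peg, 15 x 72 x 12 mm; origin under the middle

How it is judged:
By the outcome, as a careful person would: the job done as asked, in the order asked, and still so for the second after the job is handed in, with the robot touching nothing.
It also fails if it takes over 45 s, if anything falls off the work surface, if the arm or the gripper's body presses on something with over 40 N, if the wrist force passes 120 N, or if a joint passes its speed limit or range.

### The arm

A 6-joint arm with a two-finger parallel gripper is mounted at the origin on a cart in front of the work surface, level with it; the furniture and walls round the work are solid. World frame = base frame: x ahead of the robot, y to its left, z up, the work surface at z = 0. Lengths are in m, angles in rad, forces in N, time in s.
With the tool pointing down it reaches from about 0.425 to 0.925 m from the base axis. Payload 12.5 kg.
Tool frame: the origin (TCP) lies where the fingers leave the gripper's body, on its centre line; the fingertips stand 73 mm ahead of it and the grasp point (between the pads) lies 54 mm ahead of it; z points along the fingers, y is the line along which they close (so a half turn about z gives the same grasp; the last joint's range is limited). The gripper opens to 85 mm and grips with 20 to 120 N. Pads are 22 mm wide; open, the fingers measure 114 mm over their backs; the gripper's body (76 mm by 85 mm) begins 54 mm behind the grasp point. The pads swing forward as they close: fully open they stand 13 mm farther back than shut.
Start: joints at [1.044, 0.491, 1.559, -0, 1.092, -0.106], TCP at [0.255, 0.57, 0.304] pointing down, gripper open.
Joint ranges: [-3.1, 3.1], [-0.84, 2.19], [0.05, 2.79], [-1.13, 4.28], [0.06, 2.93], [-2.69, 2.69]. Speed limits (rad/s): [2.22, 2.22, 2.79, 3.14, 3.14, 3.14].

### API

Orientations are given as a unit quaternion [w, x, y, z].
In Python, from cell import r gives the robot as it stands. The module is installed in compiled form; this text tells all that it offers.
- The arm moves only by the shell command python3 -m creep 'ROWS' [FORCE]. ROWS is JSON, a list of rows, each a list of 7 numbers: the turn, a rotation vector about the tool's x, y, z in rad, then the shift along the tool's x, y, z in m, then the gripper's target within -1 to 1 (shut at 1, half-way at 0, fully open at -1). In form: [[ax, ay, az, dx, dy, dz, claw], ...]. A call has 1 to 20 rows; each row is the pose to reach, as a shift and turn from the pose commanded when the call began, along the tool's axes at that moment; what a row does not reach only later rows make up. A row lasts 1/10 s, in which the tool goes at most 50 mm and 8.59 degrees, less where a joint would pass 70% of its speed; a pose out of reach is approached as far as the arm can. A call with a gripper value outside its range is refused whole. The fingers move at their own pace and stop on an object; FORCE is the grip in N (left out, the last holds). Time passes only in rows, so rows that repeat a pose let the fingers close. It gives the time, the measured TCP pose, the force, the opening and the grip force at its end, in the units of the state.
- r.sense(): the state, without advancing time (a new reading comes with each control period).
- r.camera(name): name is "scene" or "top" or "wrist"; returns a dict with "frame" (420x560x3 uint8, red, green, blue), "fx", "fy", "cx", "cy" (pixels), "eye" and "orientation" of the camera in the world. Camera axes: x right, y up, looking along -z (the intrinsics and any distortion apply to the point x, -y, -z); pixel columns grow to the right and rows downward; lengths in m; the calibration is good to about 2 mm. A picture is of the moment at which its call begins. There is no depth.
- r.sign_off(): hands the job in; it is judged then, once.
Trained networks look in a picture, given as the dict that the camera call returned (one of the last four; its "shot" number tells which), for a name from the list of things; names that differ only in an ending like _2 or _b are one class to them, and where a whole thing is asked for, a point or a joint stands for the part that bears it (a point fixed in the world has none). Each returns a list of dicts, best first, with "score" (0 to 1); they miss things now and then, are a little off and sometimes report something else, mostly with a low value. They report only what shows in the picture. A call takes as long as a camera call.
- r.look_for(picture, name): "at" ([x, y, z] in m, in world coordinates, good to about 4 mm: the middle of the surface that is visible of it).
- r.place_of(picture, name): "at" ([x, y, z] in m, in world coordinates, good to about 4 mm: a listed point, or the origin of a listed thing).
The state is a dict: "time_s": time; "q": joint angles; "joint_velocities": joint speeds; "effort": joint torques, N m; "eef_pos": TCP position; "ee_rot": TCP orientation; "contact_force": force on the tool from outside, world axes, zero at the start; "ft_torque": the same for the moment, N m; "width": finger opening in m; "grasp_force": force on a finger pad.
Only numpy, scipy, OpenCV 4.12 (cv2) and the standard library are available. Lean on these libraries where they do the work, as an engineer would, in place of code of your own. Each camera call takes 0.05 s, during which the arm holds its last target. There are 200 camera calls.

## Working session

There is one attempt and no reset: what is moved stays moved. The work goes in short steps, Python scripts to look and compute and a shell command to move; the robot and the scene stay as the last step left them, time stands still between calls to the robot, and variables do not carry over. Pictures are saved under pics/ and viewed, at most 10 in all, crops included, and the job is handed in when it is done.

```bash
mkdir -p pics
cat > h.py <<'E'
from cell import r
import numpy as np, cv2
from scipy.spatial.transform import Rotation as R
def rot(q): return R.from_quat([q[1],q[2],q[3],q[0]])
def save(p,n): cv2.imwrite('pics/'+n,p['frame'][:,:,::-1])
def proj(p,X):
    c=rot(p['orientation']).inv().apply(np.asarray(X)-p['eye']); return (p['cx']+p['fx']*c[0]/-c[2],p['cy']+p['fy']*-c[1]/-c[2])
E
python3 - <<'E'
from h import *
s=r.sense();print({k:np.round(s[k],3) for k in s})
for n in('top','scene'):
    p=r.camera(n);save(p,n+'1.png');print(n,p.keys(),p['eye'])
    for t in('light','slot','switch_top','lever_tip','lever_pivot','lamp_head','soup_tin','keys','mug_stripe','peg_c'):
        for d in r.place_of(p,t)[:2]: print(t,np.round(d['at'],3),round(d['score'],2),np.round(proj(p,d['at'])))
E
```

```text
{'time_s': np.float64(0.0), 'q': array([ 1.044,  0.492,  1.559, -0.   ,  1.092, -0.106]), 'joint_velocities': array([-0.   , -0.001,  0.   ,  0.002,  0.   , -0.   ]), 'effort': array([ 0.0000e+00, -6.1845e+01, -2.6160e+01, -0.0000e+00,  4.0000e-03,
       -0.0000e+00]), 'eef_pos': array([0.255, 0.57 , 0.303]), 'ee_rot': array([-0.   ,  0.209,  0.978, -0.001]), 'contact_force': array([-0.187,  0.347,  0.424]), 'ft_torque': array([ 0.03 , -0.033, -0.045]), 'grasp_force': np.float64(0.0), 'width': np.float64(0.085)}
top dict_keys(['frame', 'fx', 'fy', 'cx', 'cy', 'eye', 'orientation', 'shot']) [ 0.38978106 -0.09419795  0.92767199]
light [0.542 0.085 0.004] 0.94 [205. 229.]
slot [0.534 0.097 0.04 ] 0.56 [196. 229.]
switch_top [0.536 0.08  0.046] 0.51 [203. 228.]
lever_tip [0.544 0.021 0.11 ] 0.65 [225. 220.]
lever_pivot [ 0.549 -0.002  0.059] 0.58 [238. 222.]
lamp_head [ 0.566 -0.128  0.044] 0.88 [293. 217.]
lamp_head [0.539 0.088 0.001] 0.49 [204. 230.]
soup_tin [ 0.652 -0.292  0.003] 0.58 [358. 187.]
keys [ 0.387 -0.283  0.001] 0.94 [358. 296.]
keys [ 0.648 -0.292  0.002] 0.19 [359. 18
[... 174 characters left out ...]
shot']) [1.26907563 0.29085552 0.69914209]
light [0.54  0.089 0.001] 0.81 [360. 272.]
slot [0.534 0.094 0.039] 0.77 [366. 257.]
slot [ 0.567 -0.127  0.042] 0.68 [255. 228.]
switch_top [0.538 0.083 0.048] 0.51 [360. 252.]
lever_tip [0.543 0.028 0.112] 0.47 [334. 217.]
lever_tip [ 0.653 -0.294  0.002] 0.29 [163. 241.]
lever_pivot [0.544 0.    0.06 ] 0.71 [319. 235.]
lamp_head [ 0.566 -0.125  0.04 ] 0.81 [256. 229.]
lamp_head [0.546 0.026 0.112] 0.18 [333. 218.]
soup_tin [ 0.652 -0.294  0.001] 0.94 [163. 241.]
soup_tin [0.544 0.027 0.115] 0.19 [334. 216.]
keys [ 0.387 -0.283 -0.002] 0.89 [237. 181.]
mug_stripe [ 0.747 -0.268 -0.001] 0.57 [142. 274.]
peg_c [ 0.497 -0.295  0.003] 0.74 [206. 201.]
```

View pics/top1.png

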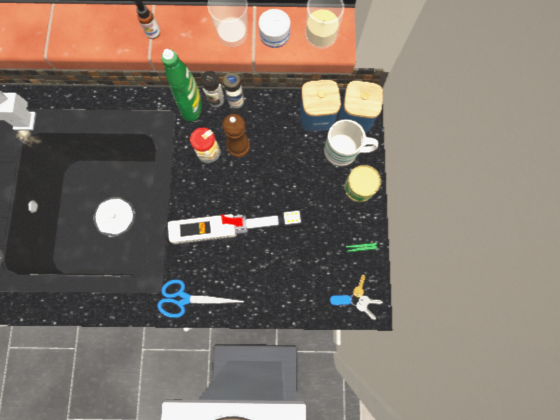

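View pics/scene1.png

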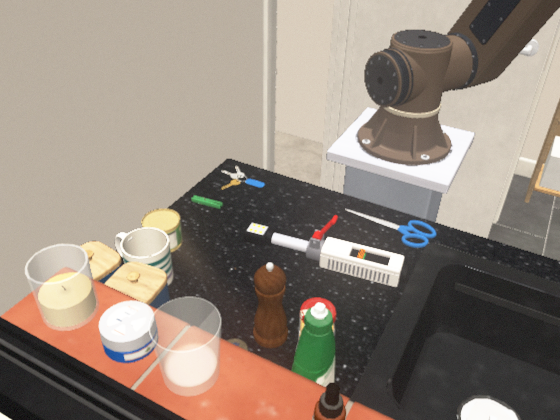

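The pictures agree with the networks. In the top view, the light's handle is at (205,229), the switch at (203,228), the red lever leans back at (232,221) and the lamp head is at (292,217). Next I shut the gripper and move it above the handle, with tool y along the light.

```bash
python3 -m creep '[[0,0,-0.1,-0.046,-0.033,0,1],[0,0,-0.2,-0.093,-0.067,0,1],[0,0,-0.3,-0.139,-0.1,0.01,1],[0,0,-0.4,-0.175,-0.126,0.02,1],[0,0,-0.5,-0.214,-0.153,0.03,1],[0,0,-0.54,-0.25,-0.18,0.04,1],[0,0,-0.54,-0.29,-0.208,0.05,1],[0,0,-0.54,-0.33,-0.237,0.05,1],[0,0,-0.54,-0.37,-0.265,0.05,1],[0,0,-0.54,-0.41,-0.294,0.05,1],[0,0,-0.54,-0.44,-0.316,0.05,1],[0,0,-0.54,-0.464,-0.333,0.05,1],[0,0,-0.54,-0.464,-0.333,0.05,1],[0,0,-0.54,-0.464,-0.333,0.05,1],[0,0,-0.54,-0.464,-0.333,0.05,1]]'
python3 - <<'E'
from h import *
s=r.sense();print(s['time_s'],s['eef_pos'],rot(s['ee_rot']).as_matrix().round(3),s['q'].round(2) if hasattr(s['q'],'round') else s['q'],s['contact_force'])
p=r.camera('wrist');save(p,'w1.png')
for t in('light','slot','switch_top','lever_tip','lever_pivot','lamp_head'):
    for d in r.place_of(p,t)[:2]: print(t,np.round(d['at'],4),round(d['score'],2),np.round(proj(p,d['at'])))
E
```

```text
time_s: 2.6
eef_pos: [0.5423, 0.0779, 0.2539]
ee_rot: [-0.0, -0.06, 0.998, 0.0]
contact_force: [-0.3, -0.1, 0.2]
width: -0.0002
grasp_force: 0.0
2.6 [0.5422625  0.07785148 0.25388949] [[-0.993 -0.12  -0.   ]
 [-0.12   0.993  0.   ]
 [ 0.     0.    -1.   ]] [ 0.02  0.44  1.81  0.    0.89 -1.67] [-0.25108519 -0.13994741  0.15671783]
light [ 0.536   0.0892 -0.001 ] 0.78 [293. 188.]
slot [0.5363 0.0983 0.0379] 0.59 [304. 197.]
switch_top [0.5399 0.0858 0.0461] 0.6 [290. 201.]
lever_tip [0.5455 0.0281 0.113 ] 0.8 [208. 221.]
lever_pivot [ 0.5539 -0.0035  0.0597] 0.89 [183. 209.]
lever_pivot [0.5487 0.0285 0.1066] 0.35 [210. 223.]
lamp_head [ 0.5693 -0.1263  0.0371] 0.85 [ 54. 203.]
```

View pics/w1.png

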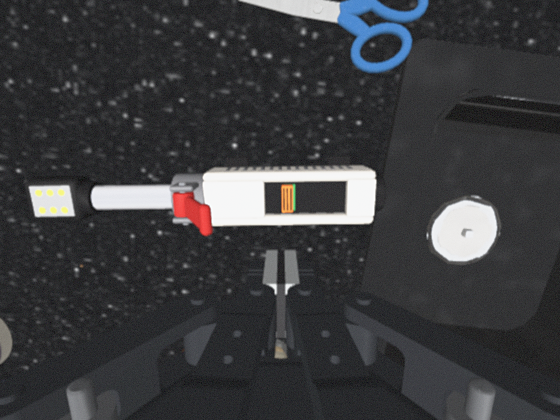

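The wrist view shows the slot at columns 264–347 and rows 182–215, with the switch at 281–296. The lever is at (193,212) and the lamp head at (53,199). I'll back-project these edges to check the centre line.

```bash
cat >> h.py <<'E'
def back(p,u,v,z):
    d=rot(p['orientation']).apply([(u-p['cx'])/p['fx'],-(v-p['cy'])/p['fy'],-1]); e=np.asarray(p['eye']); return e+d*(z-e[2])/d[2]
E
python3 - <<'E'
from h import *
p=r.camera('wrist');im=p['frame'].astype(int)
# slot dark region
m=((im.sum(2)<150)).astype(np.uint8);m[:175]=0;m[225:]=0;m[:,:260]=0;m[:,352:]=0
vs,us=np.nonzero(m);print('slot',us.min(),us.max(),vs.min(),vs.max())
o=(im[:,:,0]>180)&(im[:,:,2]<90)&(im[:,:,1]>60);o[:,:250]=0;o[:,320:]=0;v,u=np.nonzero(o);print('sw',u.min(),u.max(),v.min(),v.max(),back(p,u.mean(),v.mean(),.0475))
w=((im.min(2)>150)).astype(np.uint8);w[:,:203]=0;w[:,380:]=0;w[:160]=0;w[232:]=0
for c in (220,250,280,330,360):
    v=np.nonzero(w[:,c])[0];print(c,v.min(),v.max(),back(p,c,v.min(),.048).round(4),back(p,c,v.max(),.048).round(4))
for u,v in((264,199),(347,197)): print(back(p,u,v,.048))
for u,v in((205,200),(376,195)): print(back(p,u,v,.046))
print(back(p,53,199,.041))
E
```

```text
slot 266 344 182 211
sw 282 293 185 211 [0.53830958 0.08227641 0.0475    ]
220 169 224 [0.5193 0.0224 0.048 ] [0.5681 0.0259 0.048 ]
250 168 224 [0.5154 0.0476 0.048 ] [0.5649 0.0524 0.048 ]
280 170 224 [0.514  0.0731 0.048 ] [0.5617 0.0789 0.048 ]
330 168 223 [0.5073 0.1151 0.048 ] [0.5555 0.1229 0.048 ]
360 166 222 [0.5025 0.1402 0.048 ] [0.5514 0.1492 0.048 ]
[0.54078563 0.06230402 0.048     ]
[0.53038095 0.13383797 0.048     ]
[0.5483241  0.01088379 0.046     ]
[0.5259568  0.15920454 0.046     ]
[ 0.56488866 -0.1250343   0.041     ]
```

```bash
python3 -m creep '[[0,0,-0.016,0.004,-0.016,0.03,1],[0,0,-0.016,0.004,-0.016,0.06,1],[0,0,-0.016,0.004,-0.016,0.085,1],[0,0,-0.016,0.004,-0.016,0.091,1],[0,0,-0.016,0.004,-0.016,0.091,1]]'; python3 -m creep '[[0,0,0,0,-0.01,0,1],[0,0,0,0,-0.02,0,1],[0,0,0,0,-0.028,0,1],[0,0,0,0,-0.036,0,1],[0,0,0,0,-0.044,0,1],[0,0,0,0,-0.052,0,1],[0,0,0,0,-0.06,0,1],[0,0,0,0,-0.066,0,1],[0,0,0,0,-0.072,0,1],[0,0,0,0,-0.076,0,1],[0,0,0,0,-0.08,0,1],[0,0,0,0,-0.08,0,1]]'
python3 - <<'E'
from h import *
p=r.camera('scene');save(p,'s2.png');cv2.imwrite('pics/s2.png',cv2.resize(p['frame'][150:330,200:440,::-1],None,fx=3,fy=3))
E
```

```text
time_s: 3.5
eef_pos: [0.5407, 0.0607, 0.1625]
ee_rot: [-0.001, -0.068, 0.998, 0.0]
contact_force: [-0.0, -0.4, 0.6]
width: -0.0002
grasp_force: 0.0
time_s: 4.7
eef_pos: [0.5516, -0.0191, 0.1629]
ee_rot: [0.0, -0.067, 0.998, -0.0]
contact_force: [0.7, 0.8, -0.5]
width: 0.0002
grasp_force: 0.0
```

View pics/s2.png

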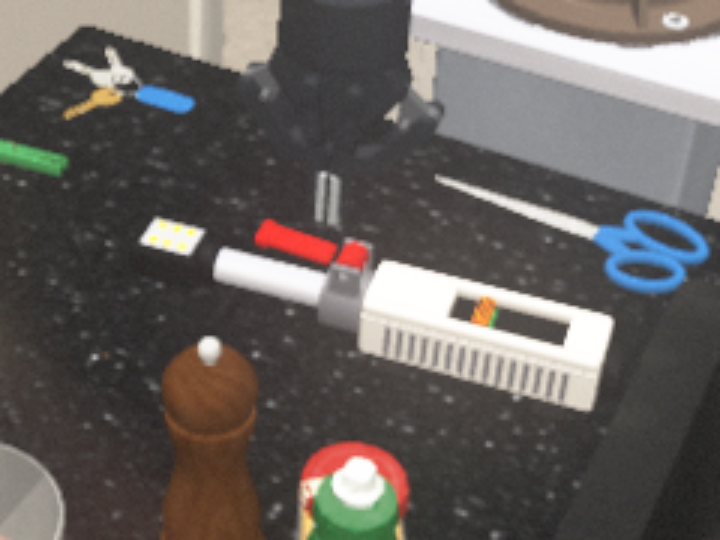

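The lever now lies over the tube towards the lamp (red at (300,240) in the crop), so it is closed. Next I move back over the free part of the slot.

```bash
python3 -m creep '[[0,0,0,0,0.035,0,1],[0,0,0,0,0.07,0,1],[0,0,0,0,0.105,0,1],[0,0,0,0,0.132,0,1],[0,0,0,0,0.132,0.02,1],[0,0,0,0,0.132,0.032,1],[0,0,0,0,0.132,0.034,1],[0,0,0,0,0.132,0.034,1]]'
python3 - <<'E'
from h import *
s=r.sense();e=np.array(s['eef_pos']);print(s['q'])
for n in('wrist','scene'):
    p=r.camera(n);t=rot(s['ee_rot']).apply([0,0,.073])+e;print(n,t,proj(p,t),proj(p,[.537,.0875,.0475]))
    if n=='wrist': save(p,'w3.png')
    else: cv2.imwrite('pics/s3.png',cv2.resize(p['frame'][190:310,310:450,::-1],None,fx=5,fy=5))
E
```

```text
time_s: 5.55
eef_pos: [0.5338, 0.1117, 0.1286]
ee_rot: [-0.0, -0.067, 0.998, 0.0]
contact_force: [0.7, -0.3, 0.2]
width: -0.0003
grasp_force: 0.0
[ 8.52111297e-02  6.22834914e-01  1.91135963e+00  1.27598548e-04
  6.08263558e-01 -1.62017675e+00]
wrist [0.53368897 0.11174531 0.0556301 ] (np.float64(281.6483760166202), np.float64(266.4435003716501)) (np.float64(232.8430388543602), np.float64(259.7860271925289))
scene [0.53368897 0.11174531 0.0556301 ] (np.float64(375.89845354095326), np.float64(252.80915702480854)) (np.float64(362.3690074173664), np.float64(252.8240822670921))
```

View pics/w3.png

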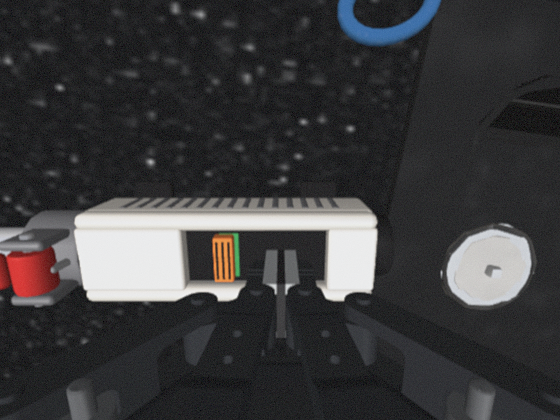

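View pics/s3.png

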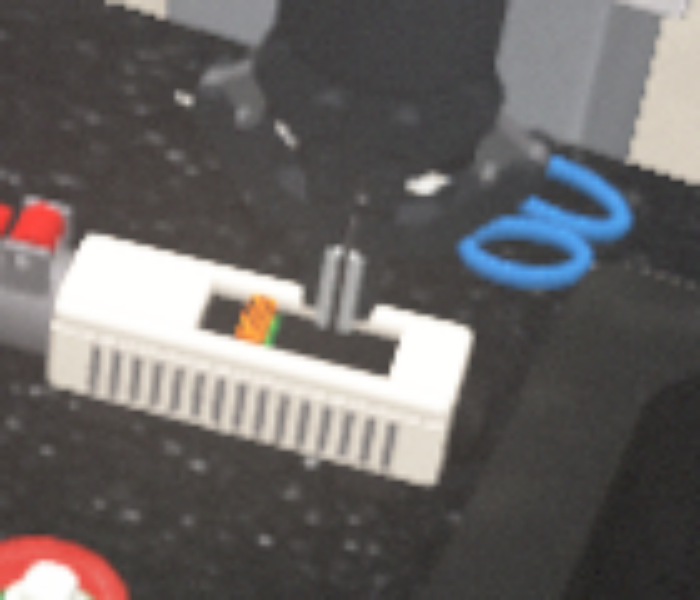

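The fingertip is over the free slot, and the switch at (224,259) lines up with the computed centre line (row 260). I'll descend and begin to push.

```bash
python3 -m creep '[[0,0,0,0,0,0.005,1],[0,0,0,0,0,0.009,1],[0,0,0,0,0,0.013,1],[0,0,0,0,0,0.013,1]]'; python3 -m creep '[[0,0,0,0,-0.003,0,1],[0,0,0,0,-0.006,0,1],[0,0,0,0,-0.009,0,1],[0,0,0,0,-0.012,0,1],[0,0,0,0,-0.015,0,1],[0,0,0,0,-0.018,0,1],[0,0,0,0,-0.02,0,1],[0,0,0,0,-0.022,0,1],[0,0,0,0,-0.022,0,1]]'
python3 - <<'E'
from h import *
p=r.camera('wrist');cv2.imwrite('pics/w4.png',cv2.resize(p['frame'][200:320,60:400,::-1],None,fx=2,fy=2))
E
```

```text
time_s: 6.05
eef_pos: [0.5335, 0.1121, 0.1154]
ee_rot: [-0.0, -0.067, 0.998, 0.0]
contact_force: [0.4, -0.0, 0.3]
width: 0.0004
grasp_force: 0.0
time_s: 6.95
eef_pos: [0.5367, 0.0902, 0.1159]
ee_rot: [0.0, -0.067, 0.998, 0.0]
contact_force: [-0.0, -0.4, -0.2]
width: -0.0001
grasp_force: 0.0
```

View pics/w4.png

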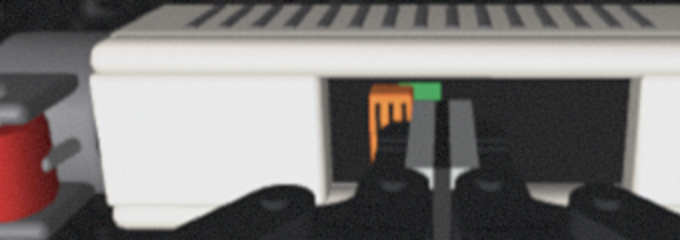

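The fingertip is against the switch (orange at (390,120) in the crop) and the green mark is widening. I'll keep pushing in small steps until the force shows the stop.

```bash
python3 -m creep '[[0,0,0,0,-0.002,0,1],[0,0,0,0,-0.004,0,1],[0,0,0,0,-0.006,0,1],[0,0,0,0,-0.006,0,1]]'; for i in 1; do python3 -m creep '[[0,0,0,0,-0.001,0,1],[0,0,0,0,-0.002,0,1],[0,0,0,0,-0.002,0,1]]'; done
python3 - <<'E'
from h import *
p=r.camera('wrist');cv2.imwrite('pics/w5.png',cv2.resize(p['frame'][200:320,60:400,::-1],None,fx=2,fy=2))
E
```

```text
time_s: 7.4
eef_pos: [0.5375, 0.0842, 0.1159]
ee_rot: [0.0, -0.067, 0.998, 0.0]
contact_force: [0.2, -0.0, 0.1]
width: -0.0001
grasp_force: 0.0
time_s: 7.7
eef_pos: [0.5378, 0.0824, 0.1159]
ee_rot: [0.0, -0.067, 0.998, 0.0]
contact_force: [0.3, 0.9, -0.0]
width: 0.0
grasp_force: 0.6
```

View pics/w5.png

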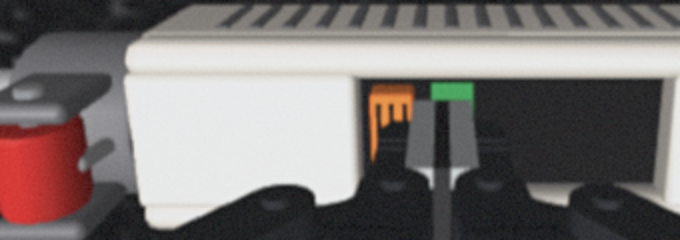

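```bash
python3 -m creep '[[0,0,0,0,-0.001,0,1],[0,0,0,0,-0.001,0,1]]' | grep -E "eef_pos|contact"; python3 -m creep '[[0,0,0,0,-0.001,0,1],[0,0,0,0,-0.001,0,1]]'| grep -E "eef_pos|contact"; python3 -m creep '[[0,0,0,0,-0.001,0,1],[0,0,0,0,-0.001,0,1]]'| grep -E "eef_pos|contact"
```

```text
eef_pos: [0.5378, 0.0821, 0.1159]
contact_force: [-0.5, 9.3, -0.7]
eef_pos: [0.5378, 0.0818, 0.1159]
contact_force: [-0.8, 15.3, -1.1]
eef_pos: [0.5378, 0.0815, 0.1159]
contact_force: [-1.3, 23.2, -0.1]
```

The force rose from 1 to 23 N with almost no further motion, so the switch is at its end stop. I'll back off, lift clear and check.

```bash
python3 -m creep '[[0,0,0,0,0.004,0,1],[0,0,0,0,0.012,0,1],[0,0,0,0,0.015,-0.01,1],[0,0,0,0,0.015,-0.04,1],[0,0,0,0,0.015,-0.08,1],[0,0,0,0,0.015,-0.12,1],[0,0,0,0,0.015,-0.14,1],[0,0,0,0,0.015,-0.14,1],[0,0,0,0,0.015,-0.14,1]]'
python3 - <<'E'
from h import *
p=r.camera('wrist');save(p,'w6.png')
for t in('switch_top','lever_tip','lamp_head','light'):
    for d in r.place_of(p,t)[:1]: print(t,np.round(d['at'],4),round(d['score'],2))
E
```

```text
time_s: 9.25
eef_pos: [0.5359, 0.0942, 0.2562]
ee_rot: [0.0, -0.067, 0.998, -0.0]
contact_force: [0.7, 0.4, 0.0]
width: 0.0003
grasp_force: 0.0
switch_top [0.5403 0.0726 0.0471] 0.58
lever_tip [ 0.5601 -0.067   0.0611] 0.64
lamp_head [ 0.57   -0.1277  0.0371] 0.95
light [0.5388 0.0848 0.0016] 0.56
```

View pics/w6.png

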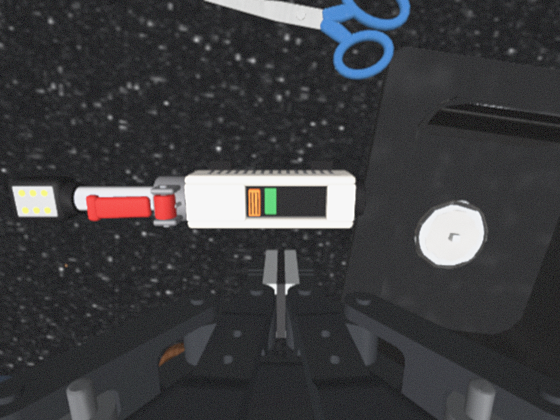

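The picture shows the switch at the lamp end of its slot (254,203), with the green mark uncovered at (270,202). The lever lies over the tube at (125,207), and the lamp head has not moved.

```bash
python3 -c "
from cell import r
print(r.sign_off())"
```

```text
the job is handed in; nothing more can be done
None
```

The job is handed in: the lever is flipped closed to the lamp side, then the switch was slid fully on (green mark showing), the tube is still pulled out as it was, and the arm touched nothing else on the worktop.

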